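# Centre-punch the three marked holes of an angle bracket

### The arm

A 6-joint arm with a two-finger parallel gripper is mounted at the origin on the work surface. World frame = base frame: x ahead of the robot, y to its left, z up, the work surface at z = 0. Lengths are in mm, angles in rad, forces in N, time in s.
With the tool pointing down it reaches from about 325 to 850 mm from the base axis. Payload 4.4 kg.
Tool frame: the origin (TCP) lies at the very end of the fingers, on their centre line; the grasp point (between the pads) lies 19 mm behind it (robot.hold_point_z is the distance from the TCP to the grasp point, in mm); z points along the fingers, y is the line along which they close (so a half turn about z gives the same grasp; the last joint's range is limited). The gripper opens to 94 mm and grips with 3 to 60 N. Pads are 16 mm wide; open, the fingers measure 119 mm over their backs; the gripper's body (75 mm by 177 mm) begins 78 mm behind the grasp point.
Start: joints at [0.955, 0.207, 1.542, -0, 1.393, -0.15], TCP at [258.263, 513.738, 205.447] pointing down, gripper open.
Joint ranges: [-2.73, 2.73], [-0.86, 2.22], [0.23, 2.46], [-1.11, 4.25], [0.08, 2.63], [-2.82, 2.82]. Speed limits (rad/s): [2.79, 2.79, 3.14, 3.14, 3.14, 3.14].

### API

Orientations are given as a unit quaternion [w, x, y, z].
In Python, from bench import robot gives the robot as it stands.
- The arm moves only by the tool apply_moves, never from a script. Its argument "moves" is a list of rows, each an object with "grip": the closure, from -1 (fully open) to 1 (shut); "slide": the shift along the tool's x, y, z in cm, a list of three; "dr": the turn, a rotation vector about the tool's x, y, z in rad, a list of three. In form: [{"grip": grip, "slide": [x, y, z], "dr": [ax, ay, az]}, ...]. A call has 1 to 20 rows; each row is the pose to reach, as a shift and turn from the pose commanded when the call began, along the tool's axes at that moment; what a row does not reach only later rows make up. A row lasts 1/8 s, in which the tool goes at most 62.5 mm and 10.7 degrees, less where a joint would pass 70% of its speed; a pose out of reach is approached as far as the arm can. A call with a gripper value outside its range is refused whole. The fingers move at their own pace and stop on an object; the grip force is fixed at half the most. Time passes only in rows, so rows that repeat a pose let the fingers close. It gives the time, the measured TCP pose, the force, the opening and the grip force at its end, in the units of the state.
- robot.get_obs(): the state, without advancing time (a new reading comes with each control period).
- robot.get_image(name): name is "scene" or "top" or "wrist"; returns a dict with "color" (400x640x3 uint8, red, green, blue), "fx", "fy", "cx", "cy" (pixels), "eye" and "rotation" of the camera in the world. Camera axes: x right, y down, z forward; pixel columns grow to the right and rows downward; lengths in mm; the calibration is good to about 2 mm. A picture is of the moment at which its call begins. There is no depth.
- robot.finish_job(): hands the job in; it is judged then, once.
The state is a dict: "clock": time; "qpos": joint angles; "dq": joint speeds; "joint_efforts": joint torques, N m; "ee_pos": TCP position; "orientation": TCP orientation; "contact_force": force on the tool from outside, world axes, zero at the start; "torque": the same for the moment, N m; "finger_gap": finger opening in mm; "gripper_force": force on a finger pad.
Only numpy, scipy, OpenCV 4.12 (cv2) and the standard library are available. Lean on these libraries where they do the work, as an engineer would, in place of code of your own. Each camera call takes 0.05 s, during which the arm holds its last target. There are 200 camera calls.

### The job

Take the spring-tipped centre punch from its notched stand by the handle and press its point down on the cross of each of the three marks on the bracket until the sprung tip is pushed in: first the mark nearest the upturned end of the bracket, then the middle one, then the one furthest from the upturned end. Do not press the point in anywhere else on the bracket or its board and leave the jar, tin and hammer where they are. Finish by hanging the punch upright by its collar in the notch of the stand and letting go.

Things in the scene. Friction and masses are not known exactly. Their poses are not given: they have to be found in the camera images.
- punch_handle (a point): Middle of the handle of the centre punch, a plain steel tool 153 mm long, 0.16 to 0.3 kg, hanging point down in its stand. Above its collar: round handle 22 mm diameter, 62 mm tall, its top 10 mm a cap of 25 mm diameter. This point is on the tool's axis, 36 mm above the collar's underside, 32 mm below the cap's top. Its z axis points up along the tool, away from the tip.
- punch_collar (a point): Centre of the underside of the punch's guard collar (44 mm diameter, 6 mm thick), on the tool's axis; this underside rests on the stand. Below it: round body 16 mm diameter, then the thin sprung tip.
- punch_tip (a point): The very point of the punch's sprung tip, 3 mm wide, on the tool's axis; with the spring relaxed it is 85 mm below the collar's underside. It moves with the tip as this is pushed in.
- plunger (a joint): How far the sprung tip is pushed into the punch: 0 relaxed, 0.009 m fully in. The spring starts at about 2.4 N and reaches about 9.6 N fully in. A mark is made when it is pushed in by more than 4 mm.
- mark1 (a point): First mark, nearest the upturned end: a black inked cross 34 mm across in a circle 24 mm wide on the flat aluminium leg of the bracket (leg 200 x 80 mm, one end turned up 55 mm above it), which is fixed to a board 240 x 110 mm. The point is the cross's centre on the leg's upper face, 24 mm above the bench. Its x axis points along the leg, away from the upturned end 42 mm behind it.
- mark2 (a point): Middle mark, same look and height: 60 mm further along the leg from mark1 and 20 mm to the side. Two wooden cleats on the leg's long edges, midway between the middle and third marks, rise 10 mm above the leg.
- mark3 (a point): Third mark, same look and height, furthest from the upturned end: 60 mm further along the leg from mark2 and in line with mark1.
- notch (a point): Seat on the fixed wooden stand (base 100 x 90 mm, top 122 mm above the bench): the point on its upper face where the punch's collar is centred, midway across the notch. The notch is 24 mm wide, open to the stand's -x side, ends 12 mm behind this point (+x); its two prongs, 28 mm wide, reach 32 mm in front (-x). Free below it down to the base, 16 mm above the bench.
- jar: Closed glass jar, 72 mm diameter, 90 mm tall, a bystander beyond the work; origin at the centre of its underside.
- tin: Closed tin can, 74 mm diameter, 110 mm tall, a bystander beyond the work; origin at the centre of its underside.
- hammer: Hammer lying on the bench at one side, a bystander; it lies along its x axis, head to +x.
Not all that is in view belongs to the job. What is shaped like the part that bears punch_handle but orange or purple is not meant.

How it is judged:
By the outcome, as a careful person would: the job done as asked, in the order asked, and still so for the second after the job is handed in, with the robot touching nothing.
It also fails if it takes over 58 s, if anything falls off the work surface, if the arm or the gripper's body presses on something with over 40 N, if the wrist force passes 120 N, or if a joint passes its speed limit or range.

## Working session

There is one attempt and no reset: what is moved stays moved. The work goes in short steps, Python scripts to look and compute and a tool call to move; the robot and the scene stay as the last step left them, time stands still between calls to the robot, and variables do not carry over. Pictures are saved under pics/ and viewed, at most 10 in all, crops included, and the job is handed in when it is done.

Besides the shell and the picture viewer there is one more tool, called after "Request:" by a JSON object that holds its "method" and its "body". apply_moves: Moves the arm, as the interface text tells. Its arguments: {"type":"object","properties":{"moves":{"type":"array"}},"required":["moves"]}

```bash
mkdir -p pics; cat > h.py <<'E'
import numpy as np, cv2, json
from bench import robot
from scipy.spatial.transform import Rotation as R
def snap(n,f):
    im=robot.get_image(n); cv2.imwrite(f'pics/{f}.png',im['color'][:,:,::-1])
    d={k:np.array(im[k]).tolist() for k in('fx','fy','cx','cy','eye','rotation')}
    json.dump(d,open(f'pics/{f}.json','w')); return im['color'],d
def ray(d,u,v):
    return np.array(d['rotation'])@np.array([(u-d['cx'])/d['fx'],(v-d['cy'])/d['fy'],1])
def onz(d,u,v,z):
    e=np.array(d['eye']);r=ray(d,u,v);return e+r*(z-e[2])/r[2]
def proj(d,p):
    c=np.array(d['rotation']).T@(np.array(p)-d['eye']);return [d['fx']*c[0]/c[2]+d['cx'],d['fy']*c[1]/c[2]+d['cy']]
E
python3 - <<'E'
from h import *
np.set_printoptions(precision=3,suppress=True)
for n in('scene','top'):
    c,d=snap(n,n+'0');print(n,d['eye'],np.array(d['rotation']),d['fx'],d['cx'],d['cy'])
o=robot.get_obs();print(o)
a=cv2.imread('pics/scene0.png');b=cv2.imread('pics/top0.png')
E
```

```text
scene [1168.6582834039, 48.69766087759804, 885.0935355537064] [-0.238  0.71   0.631 -0.201] 377.08492903556737 322.1985055092933 205.58371409841786
top [506.1642187385479, 117.9975045118719, 904.3310245349711] [-0.036  0.711 -0.701  0.036] 365.39713246144515 318.3663096658322 191.04716638190783
{'clock': 0.1, 'qpos': array([ 0.955,  0.207,  1.543,  0.   ,  1.394, -0.151]), 'dq': array([ 0.   , -0.001, -0.004,  0.001, -0.001, -0.001]), 'joint_efforts': array([  0.   , -37.187, -28.229,   0.07 ,   0.031,  -0.   ]), 'ee_pos': array([257.816, 513.134, 204.393]), 'orientation': array([-0.   ,  0.231,  0.973, -0.001]), 'contact_force': array([ 0.141, -0.561, -0.002]), 'torque': array([-0.026,  0.003,  0.002]), 'gripper_force': 0.0, 'finger_gap': 94.37364574300864}
```

```bash
sed -i "s/json.dump(d/q=d['rotation'];d['rotation']=R.from_quat([q[1],q[2],q[3],q[0]]).as_matrix().tolist();json.dump(d/" h.py
python3 - <<'E'
from h import *
for n in('scene','top'):
    c,d=snap(n,n+'1');print(np.round(d['rotation'],3))
E
```

```text
[[ 0.123  0.801 -0.586]
 [ 0.992 -0.09   0.085]
 [ 0.016 -0.592 -0.806]]
[[ 0.014 -0.995  0.102]
 [-1.    -0.014  0.002]
 [-0.    -0.102 -0.995]]
```

View pics/scene0.png

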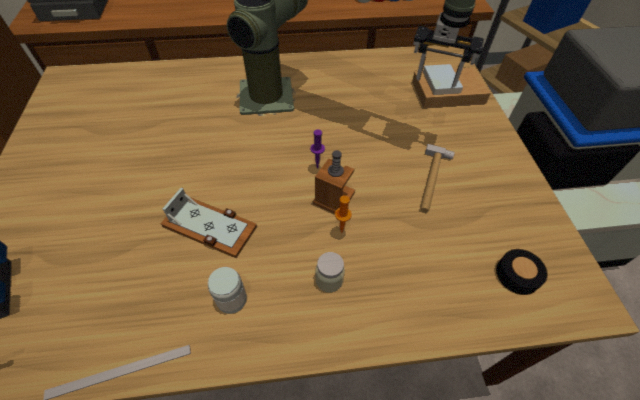

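View pics/top0.png

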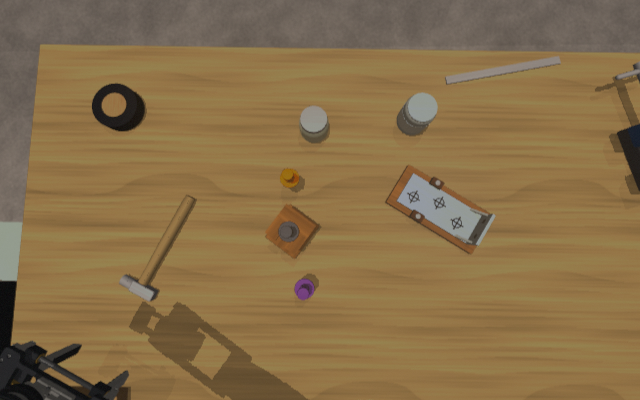

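The scene picture shows three punches: steel in the stand (336,162), purple (318,148) and orange (343,212). The steel one in the notched stand fits the description, because the other two are the excluded colours. In the top view, the stand is at (290,231) and the marks are near (457,223), (439,203) and (414,197). The upturned end is at (485,230). I'll confirm this in an enlarged crop.

```bash
python3 - <<'E'
from h import *
t=cv2.imread('pics/top0.png');s=cv2.imread('pics/scene0.png')
f=lambda i,x,y,w,h,k:cv2.resize(i[y:y+h,x:x+w],None,fx=k,fy=k,interpolation=cv2.INTER_CUBIC)
a=f(t,255,195,80,75,5);b=f(t,385,160,115,100,400/115)
c=f(s,300,120,80,100,300/100*1.0);d=f(s,155,180,110,80,225/80)
H=max(a.shape[0],b.shape[0]);
def pad(i,h,w):return cv2.copyMakeBorder(i,0,h-i.shape[0],0,w-i.shape[1],cv2.BORDER_CONSTANT)
print(a.shape,b.shape)
im=np.vstack([np.hstack([pad(a,376,400),pad(b,376,400)])])
cv2.imwrite('pics/crop1.png',im)
c=f(s,300,120,70,100,5.5);d=f(s,155,180,110,80,4);cv2.imwrite('pics/crop2.png',np.hstack([pad(c,550,385),pad(d,550,415+25)])[:, :800])
E
```

```text
(375, 400, 3) (348, 400, 3)
```

View pics/crop1.png

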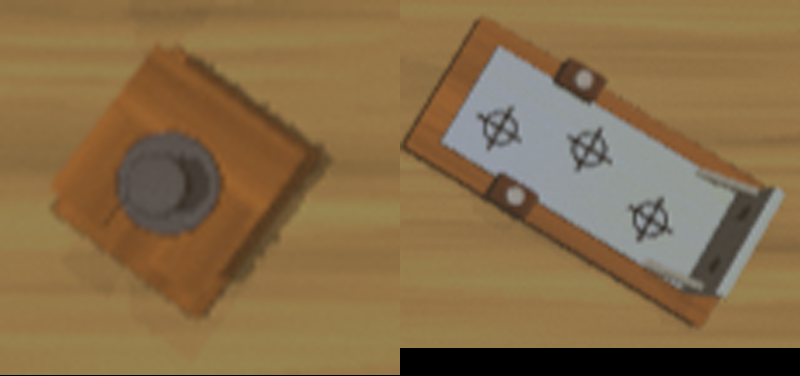

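View pics/crop2.png

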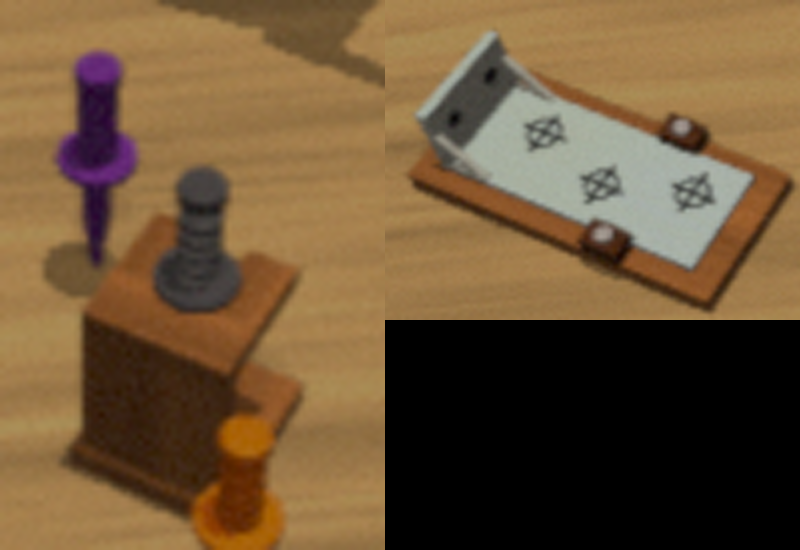

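```bash
python3 - <<'E'
from h import *
np.set_printoptions(precision=1,suppress=True)
T=json.load(open('pics/top1.json'));S=json.load(open('pics/scene1.json'))
def px(p,x,y,k):return x+(p[0]+.5)/k-.5,y+(p[1]+.5)/k-.5
mt=[px(p,385,160,400/115) for p in[(250,218),(189,149),(100,128)]]
ms=[px(p,155,180,4) for p in[(160,133),(216,185),(307,192)]]
for a,b in zip(mt,ms):print(onz(T,*a,24)[:2],onz(S,*b,24)[:2])
# opposite
f=lambda d,p,z:onz(d,*p,z)[:2]
print('cap',f(T,px((155,185),255,195,5),190),f(S,px((202,180),300,120,5.5),190))
print('col',f(T,px((169,184),255,195,5),127),f(S,px((197,278),300,120,5.5),128))
print('top corners T',[f(T,px(p,255,195,5),122) for p in[(55,195),(158,45),(305,155),(200,315)]])
print('top corners S',[f(S,px(p,300,120,5.5),122) for p in[(85,315),(160,215),(300,270),(235,375)]])
o=robot.get_obs();q=o['orientation'];print(R.from_quat([q[1],q[2],q[3],q[0]]).as_matrix())
c,d=snap('wrist','w0');print(d['eye'],np.array(d['rotation']),d['fx'])
E
```

```text
[ 525.3 -213.3] [ 528.2 -215.4]
[ 572.4 -172.1] [ 576.2 -174.7]
[ 586.2 -110.5] [ 588.8 -113.6]
cap [499.1 181.7] [499.9 178.7]
col [499.  181.4] [505.3 178.3]
top corners T [array([493.6, 230.2]), array([558.1, 187.8]), array([512. , 124.1]), array([444.1, 167.5])]
top corners S [array([517.8, 122. ]), array([456.3, 166.8]), array([500.4, 230.5]), array([562.6, 188.4])]
[[-0.9  0.4 -0. ]
 [ 0.4  0.9 -0. ]
 [ 0.  -0.  -1. ]]
[191.2683831951757, 545.8947154315628, 383.98332861590154] [[ 0.4  0.9  0.2]
 [ 0.9 -0.4 -0.1]
 [-0.   0.3 -1. ]] 287.3840736112407
```

```bash
cat >> h.py <<'E'
def go(tgt):
    o=robot.get_obs();q=o['orientation'];M=R.from_quat([q[1],q[2],q[3],q[0]]).as_matrix()
    print('t',o['clock'],'ee',np.round(o['ee_pos'],1),'F',np.round(o['contact_force'],1),'gap',round(o['finger_gap'],1))
    print('slide cm',np.round(M.T@(np.array(tgt)-o['ee_pos'])/10,2)); 
    z=M[:,2];print('tilt fix dr',np.round(np.cross([0,0,1],M.T@[0,0,-1]),4))
E
python3 -c "
from h import *
go([500,180,300])"
```

```text
t 0.25 ee [258.  513.4 204.9] F [-0.9 -0.2 -0.3] gap 93.7
slide cm [-36.59 -18.93  -9.5 ]
tilt fix dr [-0.0011 -0.0002  0.    ]
```

Request:
{"method": "apply_moves", "body": {"moves": [{"grip":-1,"slide":[0,0,-5],"dr":[0,0,0]},{"grip":-1,"slide":[-36.6,-18.9,-9.5],"dr":[0,0,0]},{"grip":-1,"slide":[-36.6,-18.9,-9.5],"dr":[0,0,0]},{"grip":-1,"slide":[-36.6,-18.9,-9.5],"dr":[0,0,0]},{"grip":-1,"slide":[-36.6,-18.9,-9.5],"dr":[0,0,0]},{"grip":-1,"slide":[-36.6,-18.9,-9.5],"dr":[0,0,0]},{"grip":-1,"slide":[-36.6,-18.9,-9.5],"dr":[0,0,0]},{"grip":-1,"slide":[-36.6,-18.9,-9.5],"dr":[0,0,0]},{"grip":-1,"slide":[-36.6,-18.9,-9.5],"dr":[0,0,0]},{"grip":-1,"slide":[-36.6,-18.9,-9.5],"dr":[0,0,0]},{"grip":-1,"slide":[-36.6,-18.9,-9.5],"dr":[0,0,0]},{"grip":-1,"slide":[-36.6,-18.9,-9.5],"dr":[0,0,0]}]}}

```text
clock: 1.75
ee_pos: [499.7, 181.6, 300.4]
orientation: [-0.0, 0.23, 0.973, 0.0]
contact_force: [0.2, -0.8, 0.4]
finger_gap: 93.6
gripper_force: 0.0
```

```bash
python3 - <<'E'
from h import *
c,d=snap('wrist','w1');go([500,180,300])
for p in([500,180,190],[500,180,128],[500,180,300]):print(proj(d,p))
E
```

```text
t 1.8 ee [499.8 181.4 300.4] F [ 0.5 -1.   0.5] gap 94.1
slide cm [-0.08 -0.12  0.04]
tilt fix dr [-0.     -0.0001  0.    ]
[np.float64(321.97467867342306), np.float64(196.94865018236518)]
[np.float64(322.0090797403209), np.float64(184.47912920841003)]
[np.float64(321.8610717801988), np.float64(238.12828981542262)]
```

View pics/w1.png

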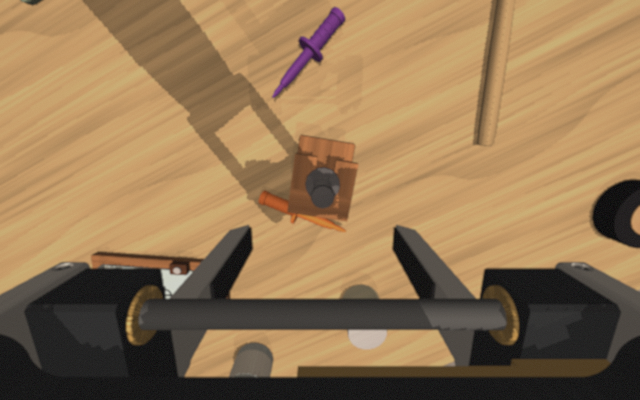

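The wrist view shows the steel punch in the stand at (322,185). The notch opens upwards in this view, towards (327,145). Both decoy punches have toppled over, and the orange one now lies beside the stand at (300,212). I'll take a closer crop and a fresh top view.

```bash
python3 - <<'E'
from h import *
snap('top','top2')
f=lambda i,x,y,w,h,k:cv2.resize(i[y:y+h,x:x+w],None,fx=k,fy=k,interpolation=cv2.INTER_CUBIC)
a=f(cv2.imread('pics/w1.png'),250,120,130,130,4*100/130);b=f(cv2.imread('pics/top2.png'),240,130,100,100,4)
cv2.imwrite('pics/crop3.png',np.hstack([a[:400,:400],b]))
E
```

```text
(no output)
```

View pics/crop3.png

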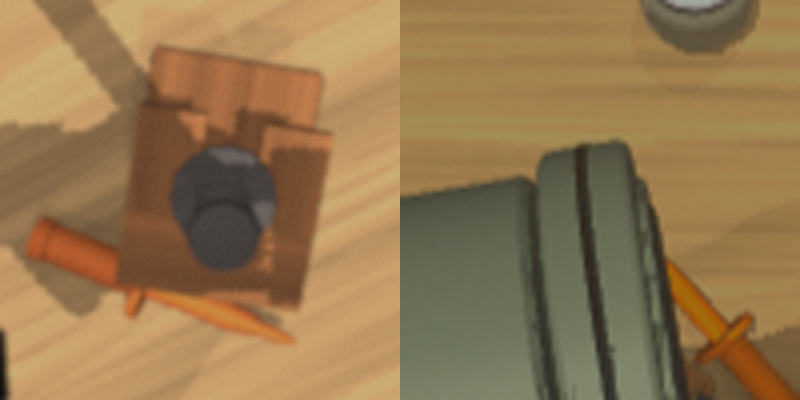

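The crop confirms the steel punch, with its cap at wrist pixel (322,196) and its collar at (322,184). Both match a position of (500,180) within about 1 mm. The notch opens away from the base of the view, so I'll grasp now.

Request:
{"method": "apply_moves", "body": {"moves": [{"grip":-1,"slide":[-0.1,-0.12,4],"dr":[0,0,0]},{"grip":-1,"slide":[-0.1,-0.12,8],"dr":[0,0,0]},{"grip":-1,"slide":[-0.1,-0.12,12],"dr":[0,0,0]},{"grip":-1,"slide":[-0.1,-0.12,15],"dr":[0,0,0]},{"grip":-1,"slide":[-0.1,-0.12,16.5],"dr":[0,0,0]},{"grip":-1,"slide":[-0.1,-0.12,16.5],"dr":[0,0,0]},{"grip":1,"slide":[-0.1,-0.12,16.5],"dr":[0,0,0]},{"grip":1,"slide":[-0.1,-0.12,16.5],"dr":[0,0,0]},{"grip":1,"slide":[-0.1,-0.12,16.5],"dr":[0,0,0]},{"grip":1,"slide":[-0.1,-0.12,16.5],"dr":[0,0,0]},{"grip":1,"slide":[-0.1,-0.12,16.5],"dr":[0,0,0]},{"grip":1,"slide":[-0.1,-0.12,16.5],"dr":[0,0,0]},{"grip":1,"slide":[-0.1,-0.12,16.5],"dr":[0,0,0]}]}}

```text
clock: 3.48
ee_pos: [500.7, 179.0, 135.4]
orientation: [-0.0, 0.231, 0.973, 0.0]
contact_force: [0.3, 0.9, 0.7]
finger_gap: 27.5
gripper_force: 0.5
```

Request:
{"method": "apply_moves", "body": {"moves": [{"grip":1,"slide":[0,0,0],"dr":[0,0,0]},{"grip":1,"slide":[0,0,0],"dr":[0,0,0]},{"grip":1,"slide":[0,0,0],"dr":[0,0,0]},{"grip":1,"slide":[0,0,0],"dr":[0,0,0]}]}}

```text
clock: 3.98
ee_pos: [500.8, 179.0, 135.5]
orientation: [0.0, 0.231, 0.973, 0.0]
contact_force: [0.7, 0.7, 0.4]
finger_gap: 23.7
gripper_force: 30.0
```

```bash
python3 -c "
from h import *
go([526.6,-215.3,265]);go([526.6,-215.3,135])"
```

```text
t 3.975 ee [500.8 179.  135.5] F [0.7 0.7 0.4] gap 23.7
slide cm [-20.02 -34.07 -12.95]
tilt fix dr [ 0.0002  0.0002 -0.    ]
t 3.975 ee [500.8 179.  135.5] F [0.7 0.7 0.4] gap 23.7
slide cm [-20.01 -34.08   0.05]
tilt fix dr [ 0.0002  0.0002 -0.    ]
```

Request:
{"method": "apply_moves", "body": {"moves": [{"grip":1,"slide":[0,0,-1.5],"dr":[0,0,0]},{"grip":1,"slide":[0,0,-5],"dr":[0,0,0]},{"grip":1,"slide":[0,0,-9],"dr":[0,0,0]},{"grip":1,"slide":[0,0,-13],"dr":[0,0,0]},{"grip":1,"slide":[0,0,-13],"dr":[0,0,0]}]}}

```text
clock: 4.6
ee_pos: [503.1, 179.2, 270.1]
orientation: [0.004, 0.231, 0.973, 0.002]
contact_force: [1.4, -0.4, -3.2]
finger_gap: 24.0
gripper_force: 30.0
```

Request:
{"method": "apply_moves", "body": {"moves": [{"grip":1,"slide":[-1,-1.7,0],"dr":[0,0,0]},{"grip":1,"slide":[-3,-5.1,0],"dr":[0,0,0]},{"grip":1,"slide":[-5.5,-9.4,0],"dr":[0,0,0]},{"grip":1,"slide":[-8,-13.6,0],"dr":[0,0,0]},{"grip":1,"slide":[-10.5,-17.9,0],"dr":[0,0,0]},{"grip":1,"slide":[-13,-22.1,0],"dr":[0,0,0]},{"grip":1,"slide":[-15.5,-26.4,0],"dr":[0,0,0]},{"grip":1,"slide":[-17.5,-29.8,0],"dr":[0,0,0]},{"grip":1,"slide":[-19.2,-32.7,0],"dr":[0,0,0]},{"grip":1,"slide":[-20,-34.1,0],"dr":[0,0,0]},{"grip":1,"slide":[-20,-34.1,3],"dr":[0,0,0]},{"grip":1,"slide":[-20,-34.1,7],"dr":[0,0,0]},{"grip":1,"slide":[-20,-34.1,9],"dr":[0,0,0]},{"grip":1,"slide":[-20,-34.1,9],"dr":[0,0,0]},{"grip":1,"slide":[-20,-34.1,9],"dr":[0,0,0]},{"grip":1,"slide":[-20,-34.1,9],"dr":[0,0,0]}]}}

```text
clock: 6.6
ee_pos: [527.2, -215.8, 177.1]
orientation: [0.001, 0.231, 0.973, -0.0]
contact_force: [-0.6, 0.3, -2.3]
finger_gap: 24.2
gripper_force: 30.0
```

```bash
python3 - <<'E'
from h import *
go([526.6,-215.3,135])
snap('scene','s3');snap('top','t3');snap('wrist','w3')
f=lambda i,x,y,w,h,k:cv2.resize(i[y:y+h,x:x+w],None,fx=k,fy=k,interpolation=cv2.INTER_CUBIC)
a=f(cv2.imread('pics/s3.png'),145,130,130,130,400/130);b=f(cv2.imread('pics/t3.png'),370,140,140,140,400/140)
cv2.imwrite('pics/crop4.png',np.hstack([a[:400,:400],b[:400,:400]]))
E
```

```text
t 6.6 ee [ 527.2 -215.8  177.1] F [-0.6  0.3 -2.3] gap 24.2
slide cm [0.09 0.02 4.21]
tilt fix dr [-0.0001  0.0029  0.    ]
```

View pics/crop4.png

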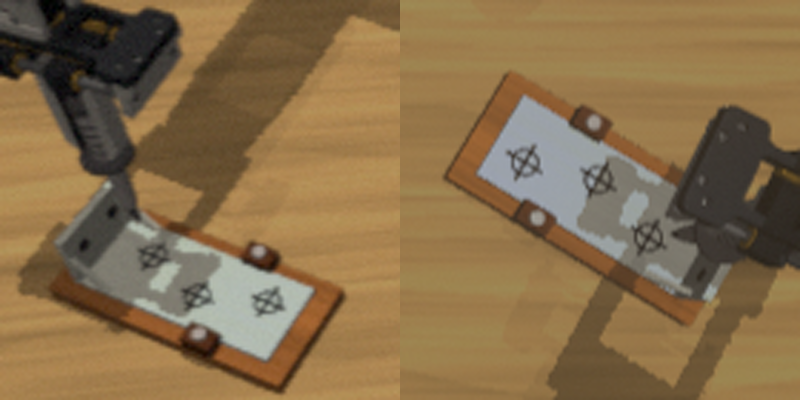

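```bash
python3 - <<'E'
from h import *
for n,x,y,k in(('s3',145,130,400/130),('t3',370,140,400/140)):
    d=json.load(open(f'pics/{n}.json'))
    for nm,z in(('tip',177.1-98.4),('collar',177.1-13.4),('grasp',196)):
        u,v=proj(d,[527.2,-215.8,z]);print(n,nm,round((u-x)*k),round((v-y)*k))
a=cv2.imread('pics/w3.png');f=lambda i,x,y,w,h,k:cv2.resize(i[y:y+h,x:x+w],None,fx=k,fy=k,interpolation=cv2.INTER_CUBIC)
s=cv2.imread('pics/s3.png');t=cv2.imread('pics/t3.png')
cv2.imwrite('pics/crop5.png',np.hstack([f(s,165,165,60,65,6.6)[:400],f(t,450,190,50,60,6.6)[:400]]))
cv2.imwrite('pics/w3b.png',a)
E
```

```text
s3 tip 136 218
s3 collar 108 154
s3 grasp 96 127
t3 tip 276 232
t3 collar 325 229
t3 grasp 346 228Traceback (most recent call last):
  File "<stdin>", line 8, in <module>
    return _nx.concatenate(arrs, 1, dtype=dtype, casting=casting)
           ~~~~~~~~~~~~~~~^^^^^^^^^^^^^^^^^^^^^^^^^^^^^^^^^^^^^^^
ValueError: all the input array dimensions except for the concatenation axis must match exactly, but along dimension 0, the array at index 0 has size 400 and the array at index 1 has size 396
```

The punch hangs upright, and its tip and collar land within a few pixels of where I predicted them. I'll lower it to just above mark 1 and look again.

Request:
{"method": "apply_moves", "body": {"moves": [{"grip":1,"slide":[0.07,0.03,2.5],"dr":[0,0,0]},{"grip":1,"slide":[0.07,0.03,4.7],"dr":[0,0,0]},{"grip":1,"slide":[0.07,0.03,4.7],"dr":[0,0,0]},{"grip":1,"slide":[0.07,0.03,4.7],"dr":[0,0,0]}]}}

```text
clock: 7.25
ee_pos: [526.5, -215.4, 129.6]
orientation: [0.001, 0.231, 0.973, -0.0]
contact_force: [-0.1, -0.2, -1.4]
finger_gap: 24.1
gripper_force: 30.0
```

```bash
python3 - <<'E'
from h import *
go([526.6,-215.3,118])
snap('scene','s5');snap('top','t5');snap('wrist','w5')
f=lambda n,x,y,k:cv2.resize(cv2.imread(f'pics/{n}.png')[y:y+60,x:x+60],(400,400),interpolation=cv2.INTER_CUBIC)
cv2.imwrite('pics/crop5.png',np.hstack([f('s5',165,180,0),f('t5',430,195,0)]))
E
```

```text
t 7.25 ee [ 526.5 -215.4  129.6] F [-0.1 -0.2 -1.4] gap 24.1
slide cm [-0.    0.01  1.16]
tilt fix dr [-0.0001  0.0018  0.    ]
```

View pics/crop5.png

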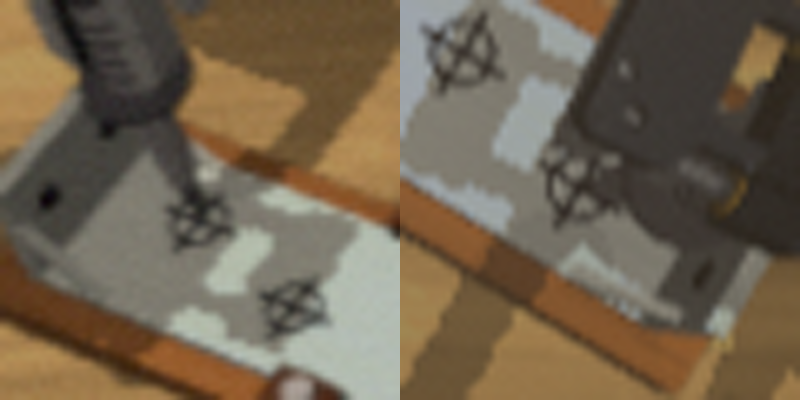

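The tip sits at scene crop (195,205) above the cross at (199,217). That is where it should be for a tip 7 mm above the mark, so I'll press.

Request:
{"method": "apply_moves", "body": {"moves": [{"grip":1,"slide":[0,0,0.6],"dr":[0,0,0]},{"grip":1,"slide":[0,0,1.0],"dr":[0,0,0]},{"grip":1,"slide":[0,0,1.3],"dr":[0,0,0]},{"grip":1,"slide":[0,0,1.3],"dr":[0,0,0]},{"grip":1,"slide":[0,0,1.3],"dr":[0,0,0]}]}}

```text
clock: 8.02
ee_pos: [526.5, -215.4, 116.4]
orientation: [0.001, 0.231, 0.973, -0.0]
contact_force: [-0.6, -0.2, 4.9]
finger_gap: 23.9
gripper_force: 30.0
```

Request:
{"method": "apply_moves", "body": {"moves": [{"grip":1,"slide":[0,0,0.13],"dr":[0,0,0]},{"grip":1,"slide":[0,0,0.13],"dr":[0,0,0]}]}}

```text
clock: 8.28
ee_pos: [526.3, -215.3, 114.8]
orientation: [0.001, 0.231, 0.973, -0.0]
contact_force: [-0.1, -0.9, 5.6]
finger_gap: 24.4
gripper_force: 30.0
```

```bash
python3 - <<'E'
from h import *
for i in range(4):print(robot.get_obs()['contact_force'])
go([574.2,-174.4,135])
E
```

```text
[-0.1455627  -0.88582423  5.63037068]
[-0.1455627  -0.88582423  5.63037068]
[-0.1455627  -0.88582423  5.63037068]
[-0.1455627  -0.88582423  5.63037068]
t 8.275 ee [ 526.3 -215.3  114.8] F [-0.1 -0.9  5.6] gap 24.4
slide cm [-2.44  5.8  -2.02]
tilt fix dr [-0.0001  0.0015  0.    ]
```

Request:
{"method": "apply_moves", "body": {"moves": [{"grip":1,"slide":[0,0,-1.2],"dr":[0,0,0]},{"grip":1,"slide":[0,0,-2.8],"dr":[0,0,0]},{"grip":1,"slide":[-0.8,2,-2.8],"dr":[0,0,0]},{"grip":1,"slide":[-1.7,4,-2.8],"dr":[0,0,0]},{"grip":1,"slide":[-2.44,5.8,-2.8],"dr":[0,0,0]},{"grip":1,"slide":[-2.44,5.8,-2.8],"dr":[0,0,0]},{"grip":1,"slide":[-2.44,5.8,-1.6],"dr":[0,0,0]},{"grip":1,"slide":[-2.44,5.8,-1.4],"dr":[0,0,0]},{"grip":1,"slide":[-2.44,5.8,-1.4],"dr":[0,0,0]},{"grip":1,"slide":[-2.44,5.8,-1.4],"dr":[0,0,0]}]}}

```text
clock: 9.52
ee_pos: [573.6, -174.5, 128.3]
orientation: [0.0, 0.231, 0.973, -0.0]
contact_force: [0.3, 0.2, -2.1]
finger_gap: 24.0
gripper_force: 30.0
```

```bash
python3 - <<'E'
from h import *
go([574.2,-174.4,115])
snap('scene','s6');d=json.load(open('pics/s6.json'));snap('top','t6')
for z in(24,robot.get_obs()['ee_pos'][2]-98.4):
    u,v=proj(d,[574.2-0+2,-174.4-.5,z]);print((u-185)*400/60,(v-190)*400/60)
f=lambda n,x,y,k:cv2.resize(cv2.imread(f'pics/{n}.png')[y:y+60,x:x+60],(400,400),interpolation=cv2.INTER_CUBIC)
cv2.imwrite('pics/crop6.png',np.hstack([f('s6',185,190,0),f('t6',410,175,0)]))
E
```

```text
t 9.525 ee [ 573.6 -174.5  128.3] F [ 0.3  0.2 -2.1] gap 24.0
slide cm [-0.05  0.04  1.33]
tilt fix dr [-0.      0.0004  0.    ]
157.00600754695492 239.264612911799
153.54613803518305 230.9129318721701
```

View pics/crop6.png

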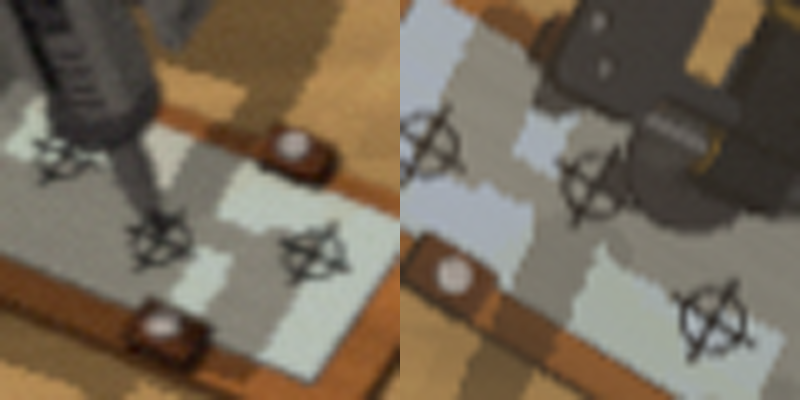

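The tip is at scene crop (157,232), directly over the middle cross at (160,241). I'll press there.

Request:
{"method": "apply_moves", "body": {"moves": [{"grip":1,"slide":[-0.04,0.03,0.4],"dr":[0,0,0]},{"grip":1,"slide":[-0.04,0.03,0.9],"dr":[0,0,0]},{"grip":1,"slide":[-0.04,0.03,1.35],"dr":[0,0,0]},{"grip":1,"slide":[-0.04,0.03,1.35],"dr":[0,0,0]},{"grip":1,"slide":[-0.04,0.03,1.35],"dr":[0,0,0]},{"grip":1,"slide":[-0.04,0.03,1.35],"dr":[0,0,0]}]}}

```text
clock: 10.38
ee_pos: [574.9, -174.3, 115.6]
orientation: [0.001, 0.231, 0.973, -0.0]
contact_force: [0.0, 0.2, 5.1]
finger_gap: 23.7
gripper_force: 30.0
```

```bash
python3 -c "
from h import *
go([587.4,-113,115])"
```

```text
t 10.375 ee [ 574.9 -174.3  115.6] F [0.  0.2 5.1] gap 23.7
slide cm [1.63 6.04 0.05]
tilt fix dr [ 0.0001  0.0019 -0.    ]
```

Request:
{"method": "apply_moves", "body": {"moves": [{"grip":1,"slide":[0,0,0.08],"dr":[0,0,0]},{"grip":1,"slide":[0,0,0.08],"dr":[0,0,0]},{"grip":1,"slide":[0,0,-1.2],"dr":[0,0,0]},{"grip":1,"slide":[0,0,-3.2],"dr":[0,0,0]},{"grip":1,"slide":[0.5,2,-3.2],"dr":[0,0,0]},{"grip":1,"slide":[1.1,4,-3.2],"dr":[0,0,0]},{"grip":1,"slide":[1.6,6.05,-3.2],"dr":[0,0,0]},{"grip":1,"slide":[1.6,6.05,-3.2],"dr":[0,0,0]},{"grip":1,"slide":[1.6,6.05,-1.6],"dr":[0,0,0]},{"grip":1,"slide":[1.6,6.05,-1.3],"dr":[0,0,0]},{"grip":1,"slide":[1.6,6.05,-1.3],"dr":[0,0,0]},{"grip":1,"slide":[1.6,6.05,-1.3],"dr":[0,0,0]}]}}

```text
clock: 11.88
ee_pos: [587.1, -113.3, 127.8]
orientation: [0.0, 0.231, 0.973, -0.0]
contact_force: [0.3, -0.3, -1.9]
finger_gap: 23.9
gripper_force: 30.0
```

```bash
python3 - <<'E'
from h import *
go([587.4,-113,115])
snap('scene','s7');snap('top','t7')
f=lambda n,x,y,k:cv2.resize(cv2.imread(f'pics/{n}.png')[y:y+60,x:x+60],(400,400),interpolation=cv2.INTER_CUBIC)
cv2.imwrite('pics/crop7.png',np.hstack([f('s7',205,190,0),f('t7',385,165,0)]))
E
```

```text
t 11.875 ee [ 587.1 -113.3  127.8] F [ 0.3 -0.3 -1.9] gap 23.9
slide cm [-0.01  0.04  1.28]
tilt fix dr [ 0.      0.0004 -0.    ]
```

Request:
{"method": "apply_moves", "body": {"moves": [{"grip":1,"slide":[-0.01,0.03,0.4],"dr":[0,0,0]},{"grip":1,"slide":[-0.01,0.03,0.9],"dr":[0,0,0]},{"grip":1,"slide":[-0.01,0.03,1.35],"dr":[0,0,0]},{"grip":1,"slide":[-0.01,0.03,1.35],"dr":[0,0,0]},{"grip":1,"slide":[-0.01,0.03,1.35],"dr":[0,0,0]},{"grip":1,"slide":[-0.01,0.03,1.35],"dr":[0,0,0]}]}}

```text
clock: 12.72
ee_pos: [588.3, -112.9, 115.6]
orientation: [0.001, 0.231, 0.973, -0.0]
contact_force: [-0.8, -0.2, 5.3]
finger_gap: 24.1
gripper_force: 30.0
```

```bash
python3 -c "
from h import *
go([500.7,179,265])"
```

```text
t 12.725 ee [ 588.3 -112.9  115.6] F [-0.8 -0.2  5.3] gap 24.1
slide cm [ 20.9   22.15 -14.99]
tilt fix dr [ 0.0003  0.0027 -0.    ]
```

Request:
{"method": "apply_moves", "body": {"moves": [{"grip":1,"slide":[0,0,-1.2],"dr":[0,0,0]},{"grip":1,"slide":[0,0,-5],"dr":[0,0,0]},{"grip":1,"slide":[0,0,-10],"dr":[0,0,0]},{"grip":1,"slide":[0,0,-15],"dr":[0,0,0]},{"grip":1,"slide":[2,2.1,-15],"dr":[0,0,0]},{"grip":1,"slide":[5,5.3,-15],"dr":[0,0,0]},{"grip":1,"slide":[8,8.5,-15],"dr":[0,0,0]},{"grip":1,"slide":[11,11.7,-15],"dr":[0,0,0]},{"grip":1,"slide":[14,14.8,-15],"dr":[0,0,0]},{"grip":1,"slide":[17,18,-15],"dr":[0,0,0]},{"grip":1,"slide":[19.5,20.7,-15],"dr":[0,0,0]},{"grip":1,"slide":[20.9,22.1,-15],"dr":[0,0,0]},{"grip":1,"slide":[20.9,22.1,-15],"dr":[0,0,0]},{"grip":1,"slide":[20.9,22.1,-15],"dr":[0,0,0]},{"grip":1,"slide":[20.9,22.1,-15],"dr":[0,0,0]}]}}

```text
clock: 14.6
ee_pos: [500.2, 177.6, 264.0]
orientation: [0.0, 0.232, 0.973, -0.0]
contact_force: [-0.2, 1.2, -1.7]
finger_gap: 24.1
gripper_force: 30.0
```

```bash
python3 -c "
from h import *
go([500.7,179,136])"
```

```text
t 14.6 ee [500.2 177.6 264. ] F [-0.2  1.2 -1.7] gap 24.1
slide cm [ 0.02  0.15 12.8 ]
tilt fix dr [-0.0005  0.0001  0.    ]
```

Request:
{"method": "apply_moves", "body": {"moves": [{"grip":1,"slide":[0.02,0.13,0],"dr":[0,0,0]},{"grip":1,"slide":[0.02,0.13,3],"dr":[0,0,0]},{"grip":1,"slide":[0.02,0.13,6],"dr":[0,0,0]},{"grip":1,"slide":[0.02,0.13,9],"dr":[0,0,0]},{"grip":1,"slide":[0.02,0.13,11.5],"dr":[0,0,0]},{"grip":1,"slide":[0.02,0.13,12.2],"dr":[0,0,0]},{"grip":1,"slide":[0.02,0.13,12.2],"dr":[0,0,0]},{"grip":1,"slide":[0.02,0.13,12.2],"dr":[0,0,0]}]}}

```text
clock: 15.6
ee_pos: [501.4, 180.2, 143.6]
orientation: [0.001, 0.231, 0.973, 0.001]
contact_force: [0.9, -0.7, -2.2]
finger_gap: 24.1
gripper_force: 30.0
```

```bash
python3 -c "
from h import *
go([500.7,179,136])"
```

```text
t 15.6 ee [501.4 180.2 143.6] F [ 0.9 -0.7 -2.2] gap 24.1
slide cm [ 0.01 -0.14  0.76]
tilt fix dr [ 0.0017  0.0022 -0.    ]
```

Request:
{"method": "apply_moves", "body": {"moves": [{"grip":1,"slide":[0,-0.08,0.3],"dr":[0,0,0]},{"grip":1,"slide":[0,-0.08,0.6],"dr":[0,0,0]},{"grip":1,"slide":[0,-0.08,0.75],"dr":[0,0,0]},{"grip":1,"slide":[0,-0.08,0.75],"dr":[0,0,0]},{"grip":1,"slide":[0,-0.08,0.75],"dr":[0,0,0]}]}}

```text
clock: 16.23
ee_pos: [500.3, 179.4, 135.4]
orientation: [0.001, 0.231, 0.973, 0.0]
contact_force: [-1.8, -0.5, 4.3]
finger_gap: 23.8
gripper_force: 30.0
```

It has seated at the same height it was picked from, with a light contact force. I'll open the fingers, wait and retreat straight up.

Request:
{"method": "apply_moves", "body": {"moves": [{"grip":1,"slide":[0,0,-0.04],"dr":[0,0,0]},{"grip":-1,"slide":[0,0,-0.04],"dr":[0,0,0]},{"grip":-1,"slide":[0,0,-0.04],"dr":[0,0,0]},{"grip":-1,"slide":[0,0,-0.04],"dr":[0,0,0]},{"grip":-1,"slide":[0,0,-0.04],"dr":[0,0,0]},{"grip":-1,"slide":[0,0,-0.04],"dr":[0,0,0]},{"grip":-1,"slide":[0,0,-0.04],"dr":[0,0,0]},{"grip":-1,"slide":[0,0,-0.04],"dr":[0,0,0]},{"grip":-1,"slide":[0,0,-0.04],"dr":[0,0,0]},{"grip":-1,"slide":[0,0,-2],"dr":[0,0,0]},{"grip":-1,"slide":[0,0,-6],"dr":[0,0,0]},{"grip":-1,"slide":[0,0,-11],"dr":[0,0,0]},{"grip":-1,"slide":[0,0,-16.5],"dr":[0,0,0]},{"grip":-1,"slide":[0,0,-16.5],"dr":[0,0,0]},{"grip":-1,"slide":[0,0,-16.5],"dr":[0,0,0]}]}}

```text
clock: 18.1
ee_pos: [499.5, 179.3, 299.2]
orientation: [-0.0, 0.231, 0.973, -0.0]
contact_force: [0.5, -0.2, 0.1]
finger_gap: 93.9
gripper_force: 0.0
```

```bash
python3 - <<'E'
from h import *
snap('wrist','w8');snap('scene','s8');go([500,180,300])
f=lambda n,x,y,w:cv2.resize(cv2.imread(f'pics/{n}.png')[y:y+w,x:x+w],(400,400),interpolation=cv2.INTER_CUBIC)
cv2.imwrite('pics/crop8.png',np.hstack([f('w8',250,120,130),f('s8',280,110,110)]))
E
```

```text
t 18.2 ee [498.7 179.1 297.6] F [-0.2  0.5  0.2] gap 94.0
slide cm [-0.08  0.14 -0.24]
tilt fix dr [-0.0023 -0.003   0.    ]
```

View pics/crop8.png

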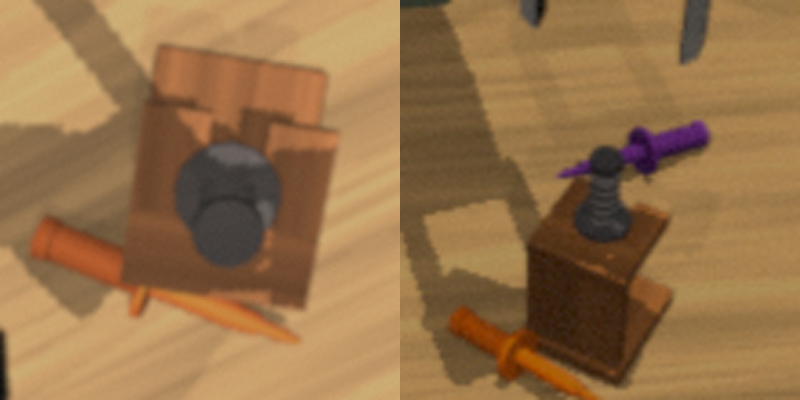

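The punch hangs upright in the notch, with its collar at crop (228,192) and cap at (230,230), as it was before. The gripper is clear.

```bash
python3 -c "
from bench import robot
print(robot.finish_job())"
```

```text
the job is handed in; nothing more can be done
None
```

The job is handed in: I pressed the punch about 6–7 mm in on all three marks in the order asked, then hung it back upright in the notch and let go at about 18 s; mark 3 was placed from measurements and not checked by eye, the two decoy punches toppled in the first 2 s without being touched, and no verdict has come back.

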